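Put the locker key away and press the key box shut

ROBOT

A 6-joint arm with a two-finger parallel gripper is mounted at the origin on the work surface. World frame = base frame: x ahead of the robot, y to its left, z up, the work surface at z = 0. Lengths are in m, angles in rad, forces in N, time in s.
With the tool pointing down it reaches from about 0.3 to 0.75 m from the base axis. Payload 8.5 kg.
Tool frame: the origin (TCP) lies midway between the tips of the shut fingers; the grasp point (between the pads) lies 19 mm behind it; z points along the fingers, y is the line along which they close (so a half turn about z gives the same grasp; the last joint's range is limited). The gripper opens to 88 mm and grips with 3 to 60 N. Pads are 18 mm wide; open, the fingers measure 123 mm over their backs; the gripper's body (75 mm by 187 mm) begins 45 mm behind the grasp point.
Start: joints at [-1.335, 0.381, 1.297, -0, 1.464, -0.215], TCP at [0.24, -0.495, 0.239] pointing down, gripper open.
Joint ranges: [-3.11, 3.11], [-0.89, 2.33], [0.22, 2.48], [-1.42, 4.56], [0.17, 2.85], [-2.88, 2.88]. Speed limits (rad/s): [2.39, 2.39, 3.14, 3.14, 3.14, 3.14].

INTERFACE

Orientations are given as a rotation vector (axis times angle).
In Python, from cell import observe, snapshot, camera_params, sign_off gives the robot as it stands. The module is installed in compiled form; this text tells all that it offers.
- The arm moves only by the tool drive_tool, never from a script. Its argument "commands" is text: rows parted by semicolons, each of 5 numbers parted by spaces: the closure in counts, from 0 (fully open) to 255 (shut), then the shift along the tool's x, y, z in m, then the turn about the tool's z in degrees. In form: grip dx dy dz yaw; .... A call has 1 to 12 rows; each row shifts and turns the commanded pose from where the row before left it, along the tool's axes as they then stand; what a row does not reach is not made up. A row lasts 1/12 s, in which the tool goes at most 41.7 mm and 7.16 degrees, less where a joint would pass 70% of its speed; a pose out of reach is approached as far as the arm can. A call is refused whole if a number of a shift passes 0.0417 or a number of a turn 7.16, either way. A call with a gripper value outside its range is refused whole. The fingers move at their own pace and stop on an object; "force" is the grip in N (left out, the last holds). Time passes only in rows, so rows that do not move let the fingers close. It gives the time, the measured TCP pose, the force, the opening and the grip force at its end, in the units of the state.
- observe(): the state, without advancing time (a new reading comes with each control period).
- snapshot(name): name is "scene" or "top" or "wrist"; returns the picture (420x560x3 uint8, blue, green, red); there is no depth.
- camera_params(name): a dict with "K" (3x3 intrinsics, pixels), "T" (4x4, takes a point from camera to world coordinates); the wrist camera has in their place "T_tool_cam" (4x4, takes a point from camera to tool coordinates, whose origin is the TCP and whose axes are the flange's). Camera axes: x right, y down, z forward; pixel columns grow to the right and rows downward; lengths in m; the calibration is good to about 2 mm. The wrist camera is an equidistant fisheye: a pixel r from the principal point sees the ray r / f radians off the axis. A picture is of the moment at which its call begins: read the wrist's pose just before it. camera_params takes no time and is no camera call.
- sign_off(): hands the job in; it is judged then, once.
The state is a dict: "time_s": time; "joints": joint angles; "qvel": joint speeds; "effort": joint torques, N m; "tcp_pos": TCP position; "tool_rot": TCP orientation; "wrist_force": force on the tool from outside, world axes, zero at the start; "moment": the same for the moment, N m; "finger_gap": finger opening in m; "grip_force": force on a finger pad.
Only numpy, scipy, OpenCV 4.12 (cv2) and the standard library are available. Lean on these libraries where they do the work, as an engineer would, in place of code of your own. Each camera call takes 0.05 s, during which the arm holds its last target. There are 200 camera calls.

TASK

Take the black-fobbed locker key out of its fork in the rack, lay it flat in a clear spot on the turntable and let go, then pick it up again from above across the fob and seat it flat and square in the shaped pocket inside the open key box, blade in the narrow channel. Then fetch the box's loose lid by its fin and press it down past the sprung pips until it sits level all round on the rim. Do not drop the key or the lid, and leave the other keys and the pink tag where they are.

Things in the scene. Friction and masses are not known exactly. Their poses are not given: they have to be found in the camera images.
- key_center (a point): Centre of the fob of the key to put away (one rigid piece, 35 g): cracked black bakelite fob 46 x 26 x 12 mm, brass blade 34 long, 9 wide, 4 mm thick (teeth add 3 mm on one edge) from the middle of one short end. x along the key to the blade (fob ends at +23, blade tip at +57 mm), y across the 26 mm width, z through the thickness. Either face may lie up.
- key: The same key: origin at the fob's centre, axes turned 60 degrees about y from key_center. At the start it stands in the rack, blade down, the fob's top leaning 30 degrees from vertical towards the rack's back (key x points 60 degrees below level, its y is level). Lift it about 45 mm along its own length to clear the fork.
- rack: Fixed wooden key rack, base 85 x 176 x 12 mm; origin under its middle, x to its front. Three places along y at -62, 0, +62 mm, each a 14 mm wide strip behind the fob and a fork (gap 14, prongs 6 mm) under the fob's lower end; the blade hangs free between the prongs, open to the front. Fob centres 75 mm above the bench, 10 mm behind the origin. The black key may be in any place.
- key_ochre: Bystander key in the rack with an ochre-yellow fob 36 x 22 x 12 mm; leave it.
- key_grey: Bystander key in the rack with a grey fob 36 x 22 x 12 mm; leave it.
- turntable: Fixed (locked) round pine turntable let into the bench, radius 180 mm, top 6 mm above the bench; origin at its centre, bench level. The key box stands off-centre on it; the side straight across the centre from the box is clear for laying the key. Tag and brass key lie near its edge, about a quarter turn from the box on either side.
- keybox: Fixed open key box, teal, outer 116 (x) x 96 (y) x 42 mm, walls 3 mm, inner floor 12 mm above its underside, so the rim is 30 mm above the floor. Origin at the centre of the underside. On each end wall (+x and -x) two steel sprung pips stand out 4 mm, 7 mm below the rim.
- pocket (a point): Where the fob's centre lies when the key is seated: 6 mm above the inner floor, 17 mm towards -x from the box centre. x: where the blade must point, z up. Ribs 8 mm high form the pocket: 53 x 32 mm for the fob, then a channel 17 mm wide for the blade. The long sides are open for 32 mm at the fob's middle: fingers fit down to the floor there, 32 mm of room on each side of the fob.
- box_rim (a point): Centre of the box's mouth at rim height (42 mm above the underside); x along the 116 mm length, z up.
- lid_grip (a point): Centre, half-way up, of the fin on the loose lid: cream fin 46 mm long (x), 12 mm thick (y), 22 mm high, on the middle of the lid; the lid's top face is 11 mm below this point. The lid lies right way up on the bench.
- lid_seat (a point): Centre of the underside of the lid's plate (125 x 105 x 4 mm), 15 mm below lid_grip; at box_rim when home, either way round. Skirt 10 mm deep, inside 120 x 100 mm (2 mm play), then a lip flared 35 degrees, 5 mm deep. Set down loosely, the lip rests on the pips with the plate some 6 mm above the rim; 10 to 16 N straight down on the fin push it home (one end may go first), where it stays.
- lid: The teal lid, 90 g; origin at the level of its lip's lower edge, 15 mm below lid_seat. On the bench beyond it stands a dented tin cash box, 96 mm high, at least 70 mm clear of the lid.
- pink_tag: Faded pink plastic tag about 51 x 26 x 5 mm on the turntable; leave it.
- brass_key: Small tarnished brass key 55 mm long, 5 mm thick, on the turntable; leave it.
Not all that is in view belongs to the job. What is shaped like the lid but orange is not meant. What is shaped like the key but blue is not meant.

How it is judged:
On the way, in this order (a step that is already met when the one before it is completed fails the run):
1. the key lies flat on the turntable, outside the box, let go and at rest (angle between the z axis of key_center and the z axis of pocket, either way round below 0.12 rad and height (world z) of key_center between 0.008 and 0.018 m and horizontal distance between key_center and turntable below 0.18 m and horizontal distance between key_center and box_rim above 0.075 m and contact force between the fingers and key below 0.05 N and linear speed of key below 0.03 m/s), for 0.2 s.
2. the key is seated flat and square in the pocket, let go (z of key_center in the frame of pocket between -0.004 and 0.0025 m and horizontal distance between key_center and pocket below 0.006 m and angle between the z axis of key_center and the z axis of pocket, either way round below 0.06 rad and angle between the x axis of key_center and the x axis of pocket, either way round below 0.2 rad and contact force between the fingers and key below 0.05 N and linear speed of key below 0.03 m/s), for 0.2 s.
At the end, for the whole second after the job is handed in: Key flat in the pocket (fob centre within 6 mm sideways, 2.5 mm in height, tilt under 0.06 rad, along the channel within 0.2 rad); lid home: plate within 2.5 mm of the rim, centred within 6 mm, level within 0.025 rad, right way up; both at rest (z of key_center in the frame of pocket between -0.004 and 0.0025 m and horizontal distance between key_center and pocket below 0.006 m and angle between the z axis of key_center and the z axis of pocket, either way round below 0.06 rad and angle between the x axis of key_center and the x axis of pocket, either way round below 0.2 rad and z of lid_seat in the frame of box_rim between -0.003 and 0.0025 m and horizontal distance between lid_seat and box_rim below 0.006 m and angle between the z axis of lid_seat and the z axis of box_rim, either way round below 0.025 rad and angle between lid_seat's own z axis and vertical below 0.2 rad and linear speed of each of lid, key below 0.02 m/s); the robot touches nothing.
It fails at once if the key is dropped (falls free faster than 1.0 m/s, some 50 mm) (linear speed of key above 1 m/s and contact force between the fingers and key below 0.01 N).
It fails at once if the lid is dropped (falls free faster than 0.7 m/s, some 25 mm) (linear speed of lid above 0.7 m/s and contact force between the fingers and lid below 0.01 N).
It fails at once if another key or the pink tag is displaced by more than 20 mm (distance of any of key_ochre, key_grey, pink_tag, brass_key from where it was at the start of the episode above 0.02 m).
It also fails if it takes over 61 s, if anything falls off the work surface, if the arm or the gripper's body presses on something with over 40 N, if the wrist force passes 120 N, or if a joint passes its speed limit or range.

## Working session

There is one attempt and no reset: what is moved stays moved. The work goes in short steps, Python scripts to look and compute and a tool call to move; the robot and the scene stay as the last step left them, time stands still between calls to the robot, and variables do not carry over. Pictures are saved under pics/ and viewed, at most 10 in all, crops included, and the job is handed in when it is done.

Besides the shell and the picture viewer there is one more tool, called after "Call:" in YAML: its name, and indented under it one key for each argument. drive_tool: Moves the arm, as the interface text tells. Its arguments: {"type":"object","properties":{"commands":{"type":"string"},"force":{"type":"number"}},"required":["commands"]}

```bash
mkdir -p pics
cat > h.py <<'E'
import numpy as np, cv2
from cell import observe, snapshot, camera_params, sign_off
from scipy.spatial.transform import Rotation as R
def ray(name,u,v,T=None):
    p=camera_params(name);K=np.array(p['K'])
    if name=='wrist':
        a=(u-K[0,2])/K[0,0];b=(v-K[1,2])/K[1,1];r=np.hypot(a,b)
        d=np.array([a/r*np.sin(r),b/r*np.sin(r),np.cos(r)]) if r>1e-9 else np.array([0,0,1.])
        T=T@np.array(p['T_tool_cam'])
    else:
        d=np.array([(u-K[0,2])/K[0,0],(v-K[1,2])/K[1,1],1]);T=np.array(p['T'])
    d=T[:3,:3]@d
    return T[:3,3],d/np.linalg.norm(d)
def onz(name,u,v,z,T=None):
    o,d=ray(name,u,v,T);return o+d*(z-o[2])/d[2]
def tri(rs):
    A=0;b=0
    for o,d in rs:
        P=np.eye(3)-np.outer(d,d);A=A+P;b=b+P@o
    x=np.linalg.solve(A,b);return x,[np.linalg.norm((np.eye(3)-np.outer(d,d))@(x-o)) for o,d in rs]
def tool():
    s=observe();T=np.eye(4);T[:3,:3]=R.from_rotvec(s['tool_rot']).as_matrix();T[:3,3]=s['tcp_pos'];return T
def proj(name,X,T=None):
    p=camera_params(name);K=np.array(p['K'])
    M=np.array(p['T']) if name!='wrist' else T@np.array(p['T_tool_cam'])
    c=M[:3,:3].T@(np.asarray(X)-M[:3,3])
    if name!='wrist': return K[0,0]*c[0]/c[2]+K[0,2],K[1,1]*c[1]/c[2]+K[1,2]
    r=np.arctan2(np.hypot(c[0],c[1]),c[2]);n=np.hypot(c[0],c[1])
    return K[0,0]*r*c[0]/n+K[0,2],K[1,1]*r*c[1]/n+K[1,2]
E
python3 - <<'E'
from h import *
np.set_printoptions(precision=4,suppress=True)
for n in('scene','top'):
    cv2.imwrite(f'pics/{n}0.png',cv2.resize(snapshot(n),(800,600),interpolation=cv2.INTER_CUBIC));print(camera_params(n))
print(camera_params('wrist'));print(observe());print(tool())
E
```

```text
{'K': array([[392.0886,   0.    , 278.9641],
       [  0.    , 392.0886, 210.0981],
       [  0.    ,   0.    ,   1.    ]]), 'T': array([[-0.8396,  0.4502, -0.3039,  0.7473],
       [ 0.5431,  0.7035, -0.4584,  0.4276],
       [ 0.0074, -0.55  , -0.8351,  0.8221],
       [ 0.    ,  0.    ,  0.    ,  1.    ]])}
{'K': array([[523.9383,   0.    , 284.6852],
       [  0.    , 523.9383, 208.1268],
       [  0.    ,   0.    ,   1.    ]]), 'T': array([[-0.1017, -0.9733,  0.2057,  0.2355],
       [-0.9948,  0.1005, -0.0163,  0.0311],
       [-0.0048, -0.2063, -0.9785,  1.3089],
       [ 0.    ,  0.    ,  0.    ,  1.    ]])}
{'K': array([[325.1923,   0.    , 279.7865],
       [  0.    , 325.1923, 204.4798],
       [  0.    ,   0.    ,   1.    ]]), 'T_tool_cam': array([[-0.0011, -0.9641, -0.2657,  0.0688],
       [ 1.    , -0.0012,  0.0004, -0.0005],
       [-0.0007, -0.2657,  0.9641, -0.1462],
       [ 0.    ,  0.    ,  0.    ,  1.    ]])}
{'time_s': 0.1, 'joints': array([-1.3353,  0.3811,  1.2982, -0.    ,  1.4636, -0.2153]), 'qvel': array([-0.0005, -0.0031, -0.0019, -0.0013, -0.0011, -0.0002]), 'effort': array([  0.0045, -43.8649, -22.4912,   0.0715,   0.0342,  -0.0001]), 'tcp_pos': array([ 0.2395, -0.4948,  0.2382]), 'tool_rot': array([-3.0608, -0.7018,  0.0001]), 'wrist_force': array([-0.8705, -0.0864, -0.0036]), 'moment': array([ 0.0252, -0.0281,  0.0291]), 'grip_force': 0.0, 'finger_gap': 0.0878296540339566}
[[ 0.9001  0.4357 -0.0003  0.2395]
 [ 0.4357 -0.9001  0.0013 -0.4948]
 [ 0.0002 -0.0013 -1.      0.2382]
 [ 0.      0.      0.      1.    ]]
```

View pics/scene0.png

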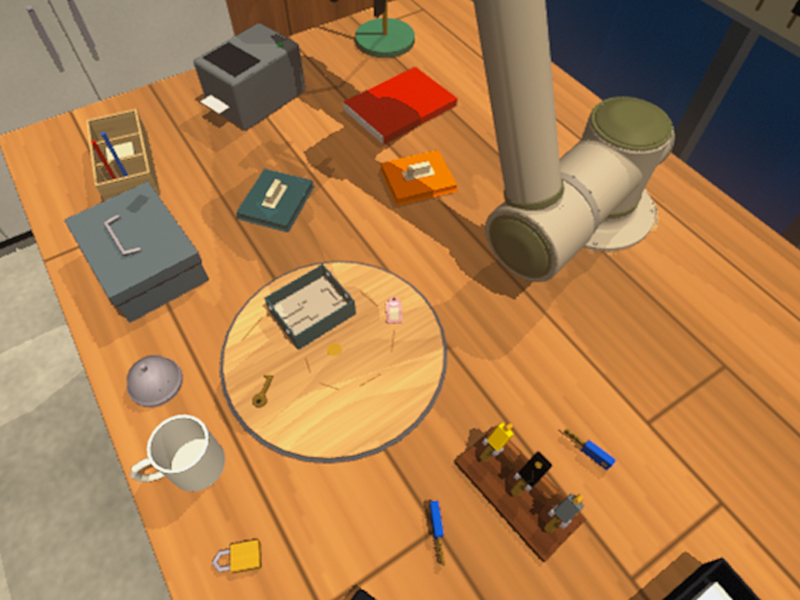

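View pics/top0.png

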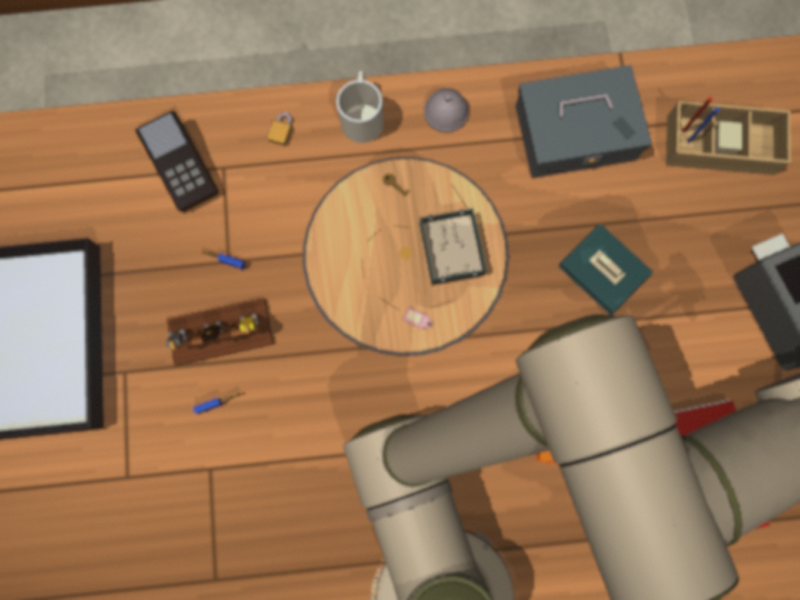

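The black key sits in the middle fork of the rack (top view, about 212,332). The box is at (453,246), the teal lid at (607,268) and the clear spot left of turntable centre, near (350,262). Next I'll compute coarse positions.

Run:
```python
from h import *
np.set_printoptions(precision=4,suppress=True)
t=lambda u,v,z:onz('top',u*.7,v*.7,z)
s=lambda u,v,z:onz('scene',u*.7,v*.7,z)
print('fob',tri([ray('top',212*.7,331*.7),ray('scene',536*.7,468*.7)]))
print('rack t',t(219,332,.012),'ends',t(168,344,.012),t(270,320,.012))
print('table',t(406,256,.006),s(333,361,.006))
print('box',t(454,246,.048),s(310,305,.048))
print('lid',t(607,267,.030),s(274,194,.030),t(560,265,.019),t(600,226,.019),t(651,271,.019),t(612,312,.019))
print('cash',t(583,122,.096))
print('tag',t(418,318,.008),'brass',t(396,185,.008))
```

```text
fob (array([0.4693, 0.3408, 0.079 ]), [np.float64(0.002054036566357543), np.float64(0.002054036566357538)])
rack t [0.4801 0.3436 0.012 ] ends [0.468  0.4336 0.012 ] [0.4923 0.2531 0.012 ]
table [0.5851 0.0029 0.006 ] [0.6045 0.0216 0.006 ]
box [ 0.5832 -0.0814  0.048 ] [ 0.5933 -0.0678  0.048 ]
lid [ 0.5224 -0.3463  0.03  ] [ 0.5283 -0.3428  0.03  ] [ 0.5371 -0.2672  0.019 ] [ 0.6012 -0.3489  0.019 ] [ 0.5096 -0.4258  0.019 ] [ 0.4436 -0.3455  0.019 ]
cash [ 0.7691 -0.326   0.096 ]
tag [ 0.4698 -0.0067  0.008 ] brass [0.7205 0.0075 0.008 ]
```

Call:
drive_tool:
  commands: "0 0 0 0 6; 0 0 0 0 6; 0 0.01 -0.003 0 6; 0 0.0384 -0.0131 0 0; 0 0.0384 -0.0131 0 0; 0 0.0384 -0.0131 0 0; 0 0.0384 -0.0131 0 0; 0 0.0384 -0.0131 0 0; 0 0.0384 -0.0131 0 0; 0 0.0384 -0.0131 0 0; 0 0.0284 -0.0101 0 0; 0 0 0 0 0"
  force: 20

```text
time_s: 1.1
tcp_pos: [0.5331, -0.345, 0.2377]
tool_rot: [-3.132, -0.223, -0.001]
wrist_force: [-0.1, -0.2, -0.0]
finger_gap: 0.0881
grip_force: 0.0
```

```bash
cat > w.py <<'E'
from h import *
import sys,json
T=tool();im=snapshot('wrist');n=sys.argv[1]
cv2.imwrite(f'pics/{n}_raw.png',im);np.save(f'pics/{n}.npy',T)
cv2.imwrite(f'pics/{n}.png',cv2.resize(im,(800,600),interpolation=cv2.INTER_CUBIC))
print(observe()['time_s'],T[:3,3].round(4),T[:2,0].round(4))
E
python3 w.py lid1
```

```text
1.15 [ 0.5331 -0.345   0.2377] [0.9899 0.1414]
```

Call:
drive_tool:
  commands: "0 0.013 -0.038 0 0; 0 0.013 -0.038 0 0; 0 0.013 -0.038 0 0; 0 0.013 -0.038 0 0; 0 0.013 -0.038 0 0; 0 0.013 -0.038 0 0; 0 0.013 -0.038 0 0; 0 0 0 0 0; 0 0 0 0 0"

```text
time_s: 1.9
tcp_pos: [0.5827, -0.0717, 0.2388]
tool_rot: [3.134, 0.218, -0.001]
wrist_force: [-0.1, 0.1, -0.2]
finger_gap: 0.0878
grip_force: 0.0
```

```bash
python3 w.py box1
```

```text
1.95 [ 0.5827 -0.0717  0.2388] [0.9904 0.1384]
```

View pics/box1.png

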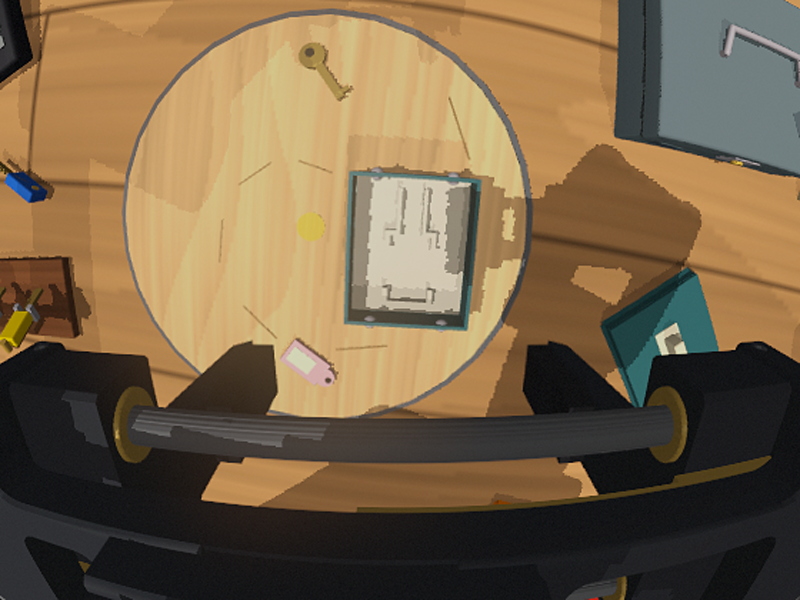

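The box is at (413,250), with its channel towards the image top (world +x), fob pocket below and pips at top and bottom. The clear side is around (220,230).

Run:
```python
from h import *
np.set_printoptions(precision=4,suppress=True)
T=np.load('pics/box1.npy')
w=lambda u,v,z:onz('wrist',u*.7,v*.7,z,T)[:2]
c=[w(*p,.048) for p in [(351,173),(481,180),(467,329),(346,323)]]
print('box corners',c,np.mean(c,0))
print('sizes',[np.linalg.norm(c[i]-c[(i+1)%4]) for i in range(4)])
x=(c[0]+c[1]-c[2]-c[3]);print('yaw',np.degrees(np.arctan2(x[1],x[0])))
# turntable ellipse points at z=.006
P=np.array([w(*p,.006) for p in [(124,210),(330,11),(530,215),(155,95),(500,118)]])
A=np.c_[2*P,np.ones(len(P))];s=np.linalg.lstsq(A,(P**2).sum(1),rcond=None)[0];print('table',s[:2],np.sqrt(s[2]+s[:2]@s[:2]))
print('tag',w(308,363,.008),'brass',w(325,70,.008))
# lid by colour in lid1
im=cv2.imread('pics/lid1_raw.png');T=np.load('pics/lid1.npy')
h=cv2.cvtColor(im,cv2.COLOR_BGR2HSV)
m=cv2.inRange(h,(80,90,30),(100,255,200))
cs,_=cv2.findContours(m,cv2.RETR_EXTERNAL,cv2.CHAIN_APPROX_NONE)
for k in cs:
    if cv2.contourArea(k)>800:
        (u,v),_,_=cv2.minAreaRect(k);b=cv2.boxPoints(cv2.minAreaRect(k))
        print(cv2.contourArea(k),u,v,onz('wrist',u,v,.019,T),[onz('wrist',*q,.019,T)[:2] for q in b])
```

```text
box corners [array([ 0.6419, -0.0276]), array([ 0.6503, -0.1214]), array([ 0.5364, -0.1304]), array([ 0.5285, -0.0369])] [ 0.5893 -0.0791]
sizes [np.float64(0.09418823198353382), np.float64(0.11433486505522432), np.float64(0.09380912851857834), np.float64(0.11383689576878757)]
yaw 4.605366850947492
table [0.5946 0.0064] 0.18242919505739508
tag [ 0.471  -0.0036] brass [0.7232 0.0089]
3727.5 288.300537109375 191.57286071777344 [ 0.5181 -0.3563  0.019 ] [array([ 0.5235, -0.2853]), array([ 0.5884, -0.3643]), array([ 0.513 , -0.4293]), array([ 0.4417, -0.3477])]
```

View pics/lid1.png

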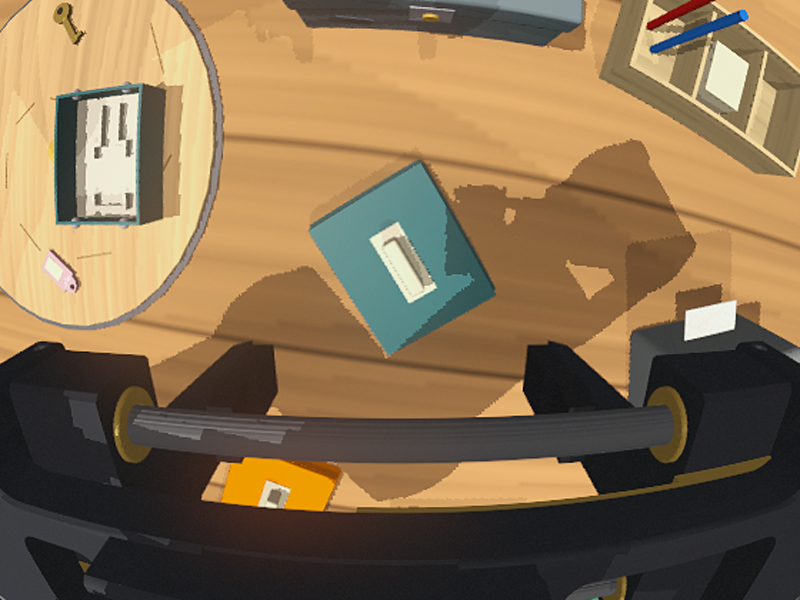

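The teal lid has corners (310,228), (421,163), (495,293) and (388,356), with the cream fin along its long side at about (404,262). Now on to the rack.

Call:
drive_tool:
  commands: "0 -0.008 -0.038 0 0; 0 -0.008 -0.038 0 0; 0 -0.008 -0.038 0 0; 0 -0.008 -0.038 0 0; 0 -0.008 -0.038 0 0; 0 -0.008 -0.038 0 0; 0 -0.008 -0.038 0 0; 0 -0.008 -0.038 0 0; 0 -0.008 -0.038 0 0; 0 -0.008 -0.038 0 0; 0 -0.006 -0.038 0 0; 0 0 0 0 0"

```text
time_s: 2.95
tcp_pos: [0.4397, 0.3329, 0.2386]
tool_rot: [-3.133, -0.219, 0.001]
wrist_force: [0.5, 0.4, -0.0]
finger_gap: 0.0879
grip_force: 0.0
```

```bash
python3 w.py rack1
```

```text
3.0 [0.4397 0.3329 0.2386] [0.9903 0.1389]
```

View pics/rack1.png

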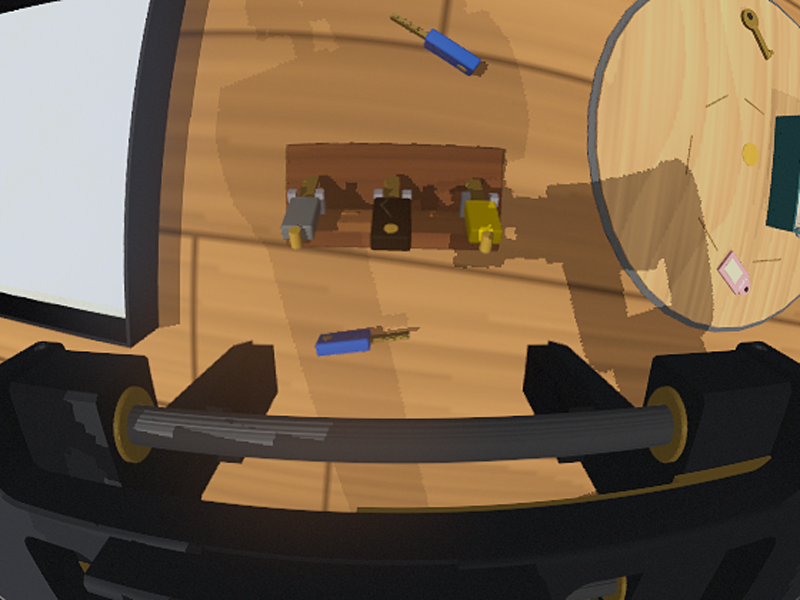

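Run:
```python
from h import *
np.set_printoptions(precision=4,suppress=True)
T=np.load('pics/rack1.npy')
w=lambda u,v,z:onz('wrist',u*.7,v*.7,z,T)
a,b=w(287,144,.012),w(505,150,.012);d=(a-b);print('front edge',a,b,np.linalg.norm(d),'yaw of rack x',np.degrees(np.arctan2(-d[0],d[1])))
print('face corners low', w(374,199,.060),w(411,200,.060),'high',w(372,248,.096),w(411,249,.096))
f=w(391,222,.078);print('face ctr',f)
m=(a+b)/2;x=np.array([d[1],-d[0]]);x/=np.linalg.norm(x)
print('rack origin',m[:2]-x*.0425,'fob pred',m[:2]-x*.0525)
print('tri',tri([ray('wrist',391*.7,222*.7,T),ray('top',213*.7,331*.7),ray('scene',536*.7,468*.7)]))
im=cv2.imread('pics/rack1_raw.png');cv2.imwrite('pics/rackcrop.png',cv2.resize(im[90:185,190:365],None,fx=4.5,fy=4.5,interpolation=cv2.INTER_CUBIC))
```

```text
front edge [0.5159 0.4359 0.012 ] [0.5349 0.2615 0.012 ] 0.17548217934681912 yaw of rack x 6.21997101348156
face corners low [0.4831 0.3578 0.06  ] [0.4859 0.3321 0.06  ] high [0.455  0.3534 0.096 ] [0.4577 0.3289 0.096 ]
face ctr [0.4708 0.3438 0.078 ]
rack origin [0.4831 0.3441] fob pred [0.4732 0.343 ]
tri (array([0.4696, 0.3414, 0.0765]), [np.float64(0.002622730634478776), np.float64(0.0035367564869949147), np.float64(0.002442136943785525)])
```

View pics/rackcrop.png

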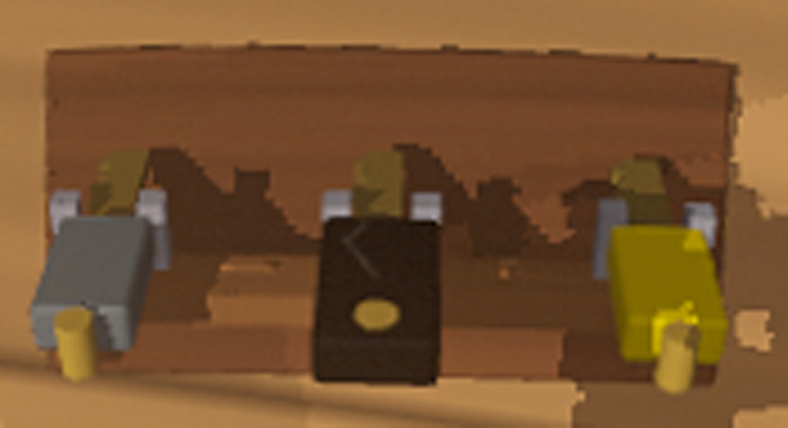

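The black fob is centred in the rack at about (391,223) of the wrist view, flanked by the grey and ochre keys. Descend with the fingers partly open.

Call:
drive_tool:
  commands: "125 0.014 -0.0033 0 1.8; 125 0.0141 -0.0033 0.02 0; 125 0 0 0.025 0; 125 0 0 0.025 0; 125 0 0 0.025 0; 125 0 0 0 0; 125 0 0 0 0"
  force: 15

```text
time_s: 3.58
tcp_pos: [0.469, 0.3378, 0.1435]
tool_rot: [3.136, 0.161, -0.003]
wrist_force: [0.2, 0.6, 0.0]
finger_gap: 0.0457
grip_force: 0.0
```

```bash
python3 w.py rack2
```

```text
3.6333 [0.469  0.3378 0.1435] [0.9947 0.1023]
```

View pics/rack2.png

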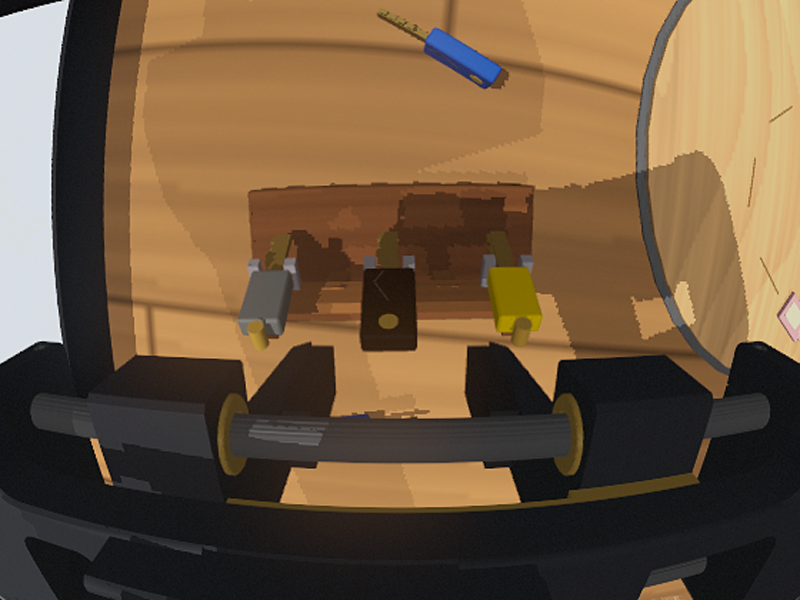

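Run:
```python
from h import *
np.set_printoptions(precision=4,suppress=True)
T=np.load('pics/rack2.npy')
w=lambda u,v,z:onz('wrist',u*.7,v*.7,z,T)
print('face low', w(363,269,.058),w(415,270,.058),'high',w(361,336,.098),w(416,337,.098),'end back',w(361,350,.092),w(416,349,.092))
f=w(388.5,302,.078);print(f, 'in tool',T[:3,:3].T@(f-T[:3,3]))
a,b=w(249,191,.012),w(532,186,.012);print(a,b,np.degrees(np.arctan2((b-a)[0],-(b-a)[1])))
```

```text
face low [0.4838 0.3587 0.058 ] [0.486  0.3322 0.058 ] high [0.4628 0.355  0.098 ] [0.4648 0.3307 0.098 ] end back [0.4536 0.3547 0.092 ] [0.4567 0.3296 0.092 ]
[0.4736 0.3442 0.078 ] in tool [ 0.0054 -0.0059  0.0655]
[0.5156 0.436  0.012 ] [0.5357 0.264  0.012 ] 6.653057432040559
```

Call:
drive_tool:
  commands: "125 -0.003 -0.0055 0.01 0; 125 0 0 0.02 0; 125 0 0 0.02 0; 125 0 0 0.0215 0; 125 0 0 0 0; 255 0 0 0 0; 255 0 0 0 0; 255 0 0 0 0; 255 0 0 0 0; 255 0 0 0 0; 255 0 0 0 0"
  force: 15

```text
time_s: 4.55
tcp_pos: [0.4652, 0.3454, 0.0738]
tool_rot: [-3.136, -0.165, -0.005]
wrist_force: [0.0, -0.2, 6.8]
finger_gap: 0.0259
grip_force: 15.0
```

Call:
drive_tool:
  commands: "255 -0.003 0 -0.0052 0; 255 -0.005 0 -0.0087 0; 255 -0.005 0 -0.0087 0; 255 -0.005 0 -0.0087 0; 255 -0.005 0 -0.0087 0; 255 -0.005 0 -0.0087 0; 255 0 0 -0.015 0; 255 0 0 -0.02 0; 255 0 0 -0.02 0; 255 0 0 0 0"

```text
time_s: 5.38
tcp_pos: [0.437, 0.3427, 0.1798]
tool_rot: [-3.135, -0.166, -0.008]
wrist_force: [0.1, 0.9, 0.1]
finger_gap: 0.0257
grip_force: 15.0
```

```bash
python3 w.py held1
python3 - <<'E'
from h import *
im=snapshot('scene');cv2.imwrite('pics/s1.png',im)
a=cv2.imread('pics/held1_raw.png')[150:420,130:430]
u,v=map(int,proj('scene',tool()[:3,3]));print(u,v)
b=im[max(0,v-90):v+90,max(0,u-100):u+100]
b=cv2.resize(b,(480,int(b.shape[0]*480/b.shape[1])))
a=cv2.resize(a,(300,270));H=max(a.shape[0],b.shape[0])
pad=lambda q:cv2.copyMakeBorder(q,0,H-q.shape[0],0,0,0)
cv2.imwrite('pics/heldv.png',np.hstack([pad(a),pad(b)]))
E
```

```text
5.4333 [0.437  0.3427 0.1798] [0.9944 0.1054]
401 300
```

View pics/heldv.png

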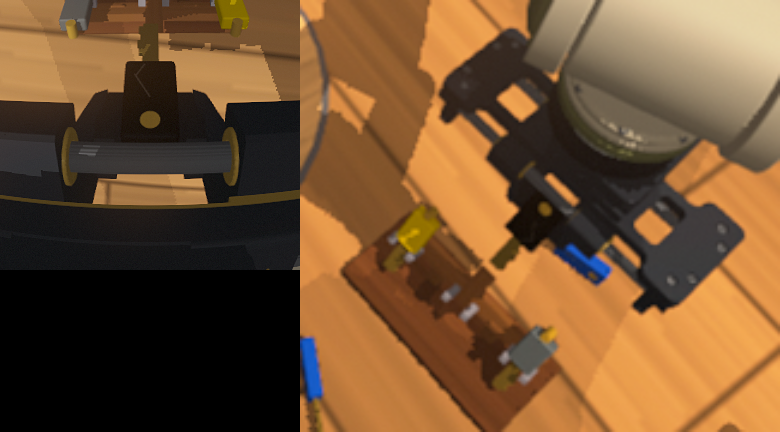

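The key is held firmly across its fob, and the neighbours are untouched. Carry it to the clear side.

Call:
drive_tool:
  commands: "255 0.0196 0.032 0 0; 255 0.0196 0.032 0 0; 255 0.0196 0.032 0 0; 255 0.0196 0.032 0 0; 255 0.0196 0.032 0.01 0; 255 0.0196 0.032 0.02 0; 255 0.0196 0.032 0.02 0; 255 0.0196 0.032 0.02 0; 255 0 0 0.02 0; 255 0 0 0.02 0; 255 0 0 0.008 0; 255 0 0 0 0"

```text
time_s: 6.48
tcp_pos: [0.6164, 0.1058, 0.0565]
tool_rot: [-3.137, -0.165, 0.009]
wrist_force: [0.1, -0.3, -0.1]
finger_gap: 0.0259
grip_force: 15.0
```

Call:
drive_tool:
  commands: "255 0 0 0.004 0; 255 0 0 0.004 0; 255 0 0 0.003 0; 255 0 0 0 0; 255 0 0 0 0"
  force: 6

```text
time_s: 6.9
tcp_pos: [0.6183, 0.1062, 0.0492]
tool_rot: [-3.137, -0.166, -0.003]
wrist_force: [-0.8, 0.6, 2.3]
finger_gap: 0.0259
grip_force: 6.0
```

Call:
drive_tool:
  commands: "255 -0.006 0 0.003 0; 255 -0.006 0 0.003 0; 255 -0.005 0 0.003 0; 255 -0.005 0 0.003 0; 255 -0.004 0 0.004 0; 255 -0.004 0 0.004 0; 255 0 0 0 0"

```text
time_s: 7.48
tcp_pos: [0.587, 0.1025, 0.0272]
tool_rot: [-3.137, -0.165, 0.004]
wrist_force: [-0.3, -0.3, 0.0]
finger_gap: 0.0261
grip_force: 6.0
```

```bash
python3 w.py lay1
python3 - <<'E'
from h import *
im=snapshot('scene')
a=cv2.imread('pics/lay1_raw.png')[150:420,130:430]
u,v=map(int,proj('scene',tool()[:3,3]))
b=im[max(0,v-70):v+70,max(0,u-80):u+80]
b=cv2.resize(b,(480,420));a=cv2.resize(a,(300,270))
cv2.imwrite('pics/layv.png',np.hstack([cv2.copyMakeBorder(a,0,150,0,0,0),b]))
E
```

```text
7.5333 [0.587  0.1025 0.0272] [0.9945 0.105 ]
```

View pics/layv.png

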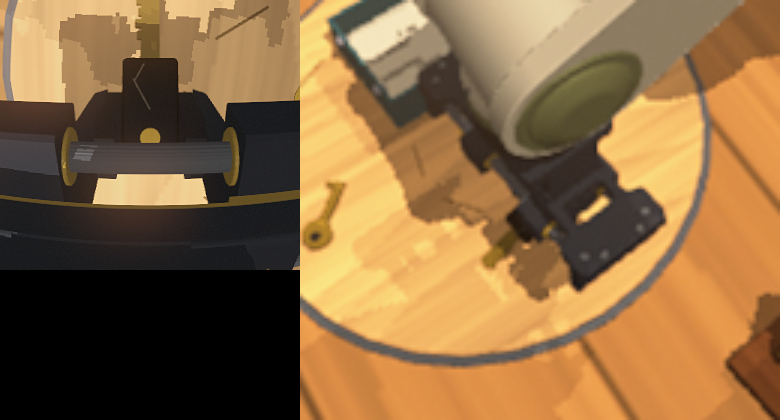

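The key is pivoting flat in the grip. Continue down and release.

Call:
drive_tool:
  commands: "255 -0.003 0 0.004 0; 255 -0.003 0 0.004 0; 255 -0.002 0 0.004 0; 255 -0.001 0 0.003 0; 255 0 0 0 0; 255 0 0 0 0"

```text
time_s: 8.08
tcp_pos: [0.5791, 0.1016, 0.0129]
tool_rot: [-3.137, -0.165, 0.001]
wrist_force: [-0.0, 0.5, -0.5]
finger_gap: 0.0259
grip_force: 6.0
```

Call:
drive_tool:
  commands: "255 0 0 0.003 0; 255 0 0 0 0; 150 0 0 0 0; 125 0 0 0 0; 125 0 0 0 0; 125 0 0 0 0; 125 0 0 0 0; 125 0 0 -0.03 0; 125 0 0 -0.035 0; 125 -0.03 0 -0.035 0; 125 -0.03 0 0 0; 125 0 0 0 0"

```text
time_s: 9.08
tcp_pos: [0.5184, 0.0958, 0.1081]
tool_rot: [-3.137, -0.166, 0.002]
wrist_force: [-0.2, -0.3, -0.3]
finger_gap: 0.0446
grip_force: 0.0
```

```bash
python3 w.py laid
```

```text
9.1333 [0.5184 0.0958 0.1081] [0.9944 0.1055]
```

View pics/laid.png

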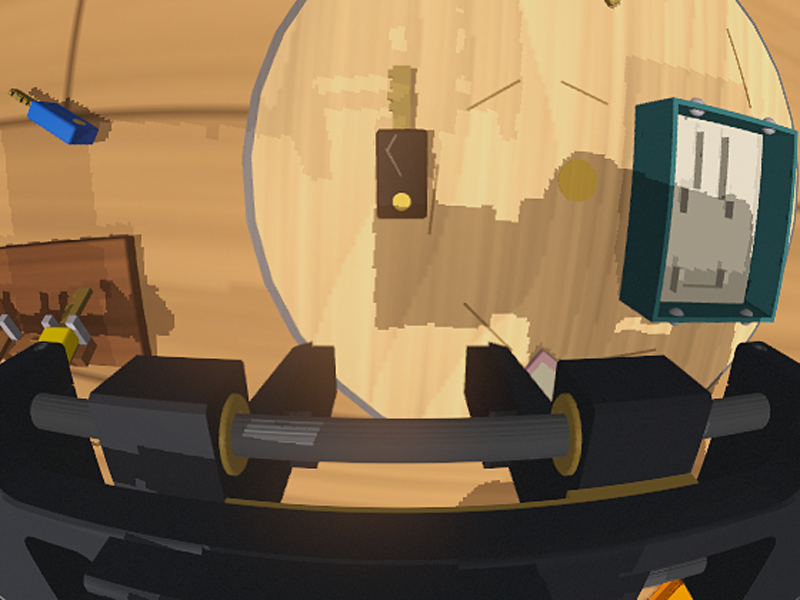

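The key lies flat at about (402,173), and the box is visible on the right with its channel at the image top. From here I use masks only, as the picture budget is spent.

Run:
```python
from h import *
np.set_printoptions(precision=4,suppress=True)
im=cv2.imread('pics/laid_raw.png');T=np.load('pics/laid.npy')
print('bgr',im[110,275],im[140,290],im[112,440])
g=im.max(2);m=(g<75).astype(np.uint8)*255;m[:, :250]=0;m[:,315:]=0;m[:80]=0;m[170:]=0
m=cv2.morphologyEx(m,cv2.MORPH_OPEN,np.ones((5,5)))
cs,_=cv2.findContours(m,cv2.RETR_EXTERNAL,cv2.CHAIN_APPROX_NONE)
k=max(cs,key=cv2.contourArea);r=cv2.minAreaRect(k);print(cv2.contourArea(k),r)
w=lambda u,v,z:onz('wrist',u,v,z,T)
for src,b in(('mask',cv2.boxPoints(r)),('eye',np.array([(376,218),(377,129),(428,129),(427,218)])*.7)):
    P=np.array([w(*q,.018) for q in b]);print(src,P[:,:2].tolist(),[round(float(np.linalg.norm(P[i]-P[(i+1)%4])),4) for i in range(4)])
    c=P.mean(0);print('ctr',c,'tool',T[:3,:3].T@(c-T[:3,3]))
print('tip',w(402*.7,66*.7,.014))
```

```text
bgr [ 52  73 100] [43 61 85] [119 173 215]Traceback (most recent call last):
  File "<stdin>", line 8, in <module>
ValueError: max() iterable argument is empty
```

```bash
cat > key.py <<'E'
from h import *
import sys
np.set_printoptions(precision=4,suppress=True)
n,x0,x1,y0,y1,th,zt=sys.argv[1],*map(float,sys.argv[2:])
im=cv2.imread(f'pics/{n}_raw.png');T=np.load(f'pics/{n}.npy')
m=np.zeros(im.shape[:2],np.uint8);s=np.s_[int(y0):int(y1),int(x0):int(x1)]
m[s]=(im[s].max(2)<th)*255
m=cv2.morphologyEx(cv2.morphologyEx(m,cv2.MORPH_CLOSE,np.ones((9,9))),cv2.MORPH_OPEN,np.ones((13,13)))
cs,_=cv2.findContours(m,cv2.RETR_EXTERNAL,cv2.CHAIN_APPROX_NONE)
k=max(cs,key=cv2.contourArea)
k=np.array([onz('wrist',*q[0],zt,T)[:2]*1000 for q in k],np.float32)
r=cv2.minAreaRect(k);b=cv2.boxPoints(r);P=np.c_[b/1000,[zt]*4]
c=P.mean(0);d=P[1:3]-P[:2];L=np.linalg.norm(d,axis=1);e=d[np.argmax(L)];e=e*np.sign(e[0])
print('size',L,'ctr',c,'tool',T[:3,:3].T@(c-T[:3,3]),'yaw',np.degrees(np.arctan2(e[1],e[0])),'toolyaw',np.degrees(np.arctan2(T[1,0],T[0,0])))
E
python3 key.py laid 245 320 60 170 105 .018
python3 - <<'E'
from h import *
im=cv2.imread('pics/laid_raw.png')
print(im[120,255:310:3].max(1)); print(im[80:165:4,275].max(1))
E
```

```text
size [0.0246 0.0431] ctr [0.5841 0.1025 0.018 ] tool [0.0661 0.0003 0.09  ] yaw 6.243841765244261 toolyaw 6.056655840264073
[234 234 235  95 102 102  99  96 126  96  93  92  90  89  84 158 187 193
 234]
[192 200 200 100 140  99 101  99 132  96  97  97  96  96  89 221 103  90
  90 178 178 178]
```

Call:
drive_tool:
  commands: "125 0.033 0 0.02 0; 125 0.033 0 0.03 0; 125 0 0 0.03 0; 125 0 0 0.0195 0; 125 0 0 0 0; 125 0 0 0 0; 255 0 0 0 0; 255 0 0 0 0; 255 0 0 0 0; 255 0 0 0 0; 255 0 0 0 0; 255 0 0 0 0"
  force: 15

```text
time_s: 10.13
tcp_pos: [0.586, 0.1023, 0.0093]
tool_rot: [3.137, 0.165, 0.0]
wrist_force: [0.3, 0.6, -0.7]
finger_gap: 0.0258
grip_force: 15.0
```

Call:
drive_tool:
  commands: "255 0 0 -0.02 0; 255 0 0 -0.04 0; 255 0 0 -0.04 0; 255 -0.01 0.02 -0.04 0; 255 -0.016 0.032 -0.02 0; 255 -0.016 0.032 0 0; 255 -0.016 0.032 0 0; 255 -0.016 0.032 0 0; 255 -0.016 0.0305 0 0; 255 0 0 0 1.5; 255 0 0 0 0; 255 0 0 0 0"

```text
time_s: 11.13
tcp_pos: [0.5159, -0.0827, 0.1657]
tool_rot: [-3.139, -0.124, -0.0]
wrist_force: [0.5, 0.9, -0.9]
finger_gap: 0.0256
grip_force: 15.0
```

```bash
python3 w.py box2
cat > boxm.py <<'E'
from h import *
import sys
np.set_printoptions(precision=4,suppress=True)
n=sys.argv[1];im=cv2.imread(f'pics/{n}_raw.png');T=np.load(f'pics/{n}.npy')
h=cv2.cvtColor(im,cv2.COLOR_BGR2HSV);m=cv2.inRange(h,(80,70,20),(105,255,220))
cs,_=cv2.findContours(m,cv2.RETR_EXTERNAL,cv2.CHAIN_APPROX_NONE)
for k in cs:
    if cv2.contourArea(cv2.convexHull(k))<600: continue
    u,v=proj('wrist',[.589,-.079,.048],T)
    x,y,ww,hh=cv2.boundingRect(k);print('bb',x,y,ww,hh,cv2.contourArea(k),'pred ctr',np.round([u,v],1))
    hu=cv2.convexHull(k);q=cv2.approxPolyDP(hu,.03*cv2.arcLength(hu,True),True)[:,0]
    print(q.tolist());P=np.array([onz('wrist',*p,.048,T)[:2] for p in q]);print(P.tolist())
    g=cv2.minAreaRect((np.array([onz('wrist',*p[0],.048,T)[:2] for p in k])*1000).astype(np.float32));print(g)
E
python3 boxm.py box2
```

```text
11.1833 [ 0.5159 -0.0827  0.1657] [0.9969 0.0791]
bb 453 130 99 138 7816.5 pred ctr [283.1 111.5]
[[517, 130], [551, 220], [495, 267], [453, 181]]
[[0.6053398112540058, -0.30812323007815245], [0.517569561612502, -0.39059620052801947], [0.4603334345424096, -0.31851534700165296], [0.5463347990940645, -0.23846923013043372]]
((532.9697875976562, -314.3037109375), (122.06707763671875, 102.28927612304688), 38.87798309326172)
```

```bash
cat > boxm.py <<'E'
from h import *
import sys
np.set_printoptions(precision=4,suppress=True)
n=sys.argv[1];im=cv2.imread(f'pics/{n}_raw.png');T=np.load(f'pics/{n}.npy')
u,v=map(int,proj('wrist',[.589,-.079,.048],T))
h=cv2.cvtColor(im,cv2.COLOR_BGR2HSV);m=cv2.inRange(h,(75,60,15),(108,255,230))
z=np.zeros_like(m);z[max(0,v-100):v+100,u-90:u+90]=m[max(0,v-100):v+100,u-90:u+90]
z=cv2.morphologyEx(z,cv2.MORPH_OPEN,np.ones((2,2)))
nn,lab,st,_=cv2.connectedComponentsWithStats(z);print(st[1:][st[1:,4]>40].tolist(),u,v)
pts=np.concatenate([np.argwhere(lab==i)[:,::-1] for i in range(1,nn) if st[i,4]>40]).astype(np.int32)
hu=cv2.convexHull(pts[:,None]);q=cv2.approxPolyDP(hu,.03*cv2.arcLength(hu,True),True)[:,0];print(q.tolist())
P=np.array([onz('wrist',*p[0],.048,T)[:2] for p in hu])
g=cv2.minAreaRect((P*1000).astype(np.float32));print(g,'tool',T[:3,:3].T@(np.array([*np.array(g[0])/1000,.048])-T[:3,3]))
E
python3 boxm.py box2
```

```text
[[321, 44, 21, 139, 485]] 283 111
[[339, 182], [321, 182], [328, 44], [341, 44]]
((591.9517822265625, -120.04324340820312), (115.6747055053711, 15.349077224731445), 2.5565414428710938) tool [0.0728 0.0433 0.1177]
```

Run:
```python
from h import *
im=cv2.imread('pics/box2_raw.png');h=cv2.cvtColor(im,cv2.COLOR_BGR2HSV)
print('row100 left',[(x,im[100,x].tolist()) for x in range(210,262,2)])
print('row100 right',[(x,im[100,x].tolist()) for x in range(310,352,2)])
print('col255 top',[(y,im[y,255].tolist()) for y in range(28,62,2)])
print('col255 bot',[(y,im[y,255].tolist()) for y in range(155,200,2)])
```

```text
row100 left [(210, [128, 187, 228]), (212, [139, 198, 238]), (214, [144, 205, 238]), (216, [144, 204, 237]), (218, [141, 199, 238]), (220, [132, 190, 231]), (222, [130, 175, 208]), (224, [139, 144, 124]), (226, [95, 107, 113]), (228, [68, 88, 106]), (230, [68, 86, 103]), (232, [137, 157, 168]), (234, [145, 166, 179]), (236, [146, 167, 180]), (238, [123, 144, 159]), (240, [126, 145, 160]), (242, [125, 145, 158]), (244, [122, 141, 155]), (246, [198, 219, 231]), (248, [195, 215, 227]), (250, [195, 216, 227]), (252, [195, 216, 227]), (254, [195, 216, 227]), (256, [195, 215, 226]), (258, [194, 215, 226]), (260, [195, 215, 226])]
row100 right [(310, [207, 228, 236]), (312, [206, 227, 236]), (314, [205, 227, 236]), (316, [206, 226, 236]), (318, [206, 227, 236]), (320, [206, 227, 236]), (322, [205, 226, 236]), (324, [206, 226, 236]), (326, [206, 228, 237]), (328, [190, 210, 221]), (330, [190, 212, 223]), (332, [101, 111, 99]), (334, [75, 82, 75]), (336, [73, 79, 72]), (338, [125, 127, 91]), (340, [136, 136, 87]), (342, [107, 152, 188]), (344, [102, 152, 190]), (346, [99, 147, 186]), (348, [9
[... 286 characters left out ...]
 80, 97]), (50, [64, 81, 96]), (52, [159, 179, 191]), (54, [194, 215, 226]), (56, [193, 214, 225]), (58, [193, 214, 225]), (60, [193, 214, 225])]
col255 bot [(155, [192, 213, 224]), (157, [191, 213, 224]), (159, [191, 213, 224]), (161, [192, 213, 224]), (163, [192, 213, 224]), (165, [191, 212, 224]), (167, [191, 213, 225]), (169, [196, 218, 230]), (171, [118, 139, 155]), (173, [67, 82, 95]), (175, [66, 83, 98]), (177, [64, 79, 95]), (179, [142, 146, 118]), (181, [141, 140, 108]), (183, [139, 201, 239]), (185, [139, 199, 236]), (187, [138, 198, 236]), (189, [139, 197, 236]), (191, [138, 196, 236]), (193, [138, 196, 236]), (195, [138, 196, 236]), (197, [137, 196, 236]), (199, [138, 196, 236])]
```

```bash
cat > boxm.py <<'E'
from h import *
import sys
np.set_printoptions(precision=4,suppress=True)
n=sys.argv[1];im=cv2.imread(f'pics/{n}_raw.png').astype(int);T=np.load(f'pics/{n}.npy')
u,v=map(int,proj('wrist',[.589,-.079,.048],T))
m=((im[...,2]-im[...,0])<55)
def edge(line,start,step):   # walk outwards, last grey pixel before 4 wood pixels
    i=start
    while 4<=i<len(line)-4:
        if not line[i:i+4*step:step].any(): return i-step/2
        i+=step
W=lambda q:onz('wrist',*q,.048,T)[:2]
S={}
rows=range(v-45,v+46,6);cols=range(u-45,u+46,5)
S['L']=[W((edge(m[r],u-40,-1),r)) for r in rows if edge(m[r],u-40,-1)]
S['R']=[W((edge(m[r],u+40,1),r)) for r in rows if edge(m[r],u+40,1)]
S['T']=[W((c,edge(m[:,c],v-55,-1))) for c in cols if edge(m[:,c],v-55,-1)]
S['B']=[W((c,edge(m[:,c],v+55,1))) for c in cols if edge(m[:,c],v+55,1)]
rx=T[:2,0];ry=np.array([-rx[1],rx[0]])
med={}
for k,p in S.items():
    p=np.array(p);a,b=(p@rx,p@ry) if k in'LR' else (p@ry,p@rx)
    med[k]=np.median(b);ok=abs(b-med[k])<.002;sl=np.polyfit(a[ok],b[ok],1)
    print(k,ok.sum(),'of',len(b),'slope deg',np.degrees(sl[0]),'at',med[k])
cx=(med['T']+med['B'])/2;cy=(med['L']+med['R'])/2
print('len',med['T']-med['B'],'wid',med['L']-med['R'],'ctr world',cx*rx+cy*ry,'toolyaw',np.degrees(np.arctan2(rx[1],rx[0])))
t=T[:2,3];print('ctr in tool dx',cx-t@rx,'dy',-(cy-t@ry))
E
python3 boxm.py box2
```

```text
L 16 of 16 slope deg -0.12026323716375328 at -0.07643362545874363
R 16 of 16 slope deg -0.13098510000197053 at -0.17252629314420537
T 18 of 19 slope deg -0.4997482516625275 at 0.6397752557618416
B 12 of 19 slope deg 0.2095440119002632 at 0.5234741855041556
len 0.11630107025768599 wid 0.09609266768546174 ctr world [ 0.5896 -0.0781] toolyaw 4.536496266581838
ctr in tool dx 0.07383305889128111 dy 0.0012680436559525526
```

Call:
drive_tool:
  commands: "255 0.03 0.0013 0 0; 255 0.0287 0 0.02 0; 255 0 0 0.03 0; 255 0 0 0.03 0; 255 0 0 0.025 0; 255 0 0 0.015 0; 255 0 0 0.008 0; 255 0 0 0 0; 255 0 0 0 0"

```text
time_s: 11.93
tcp_pos: [0.575, -0.0788, 0.0381]
tool_rot: [3.139, 0.126, 0.001]
wrist_force: [-0.2, -0.1, 0.2]
finger_gap: 0.0257
grip_force: 15.0
```

Call:
drive_tool:
  commands: "255 -0.0004 0.0006 0.004 0; 255 0 0 0.004 0; 255 0 0 0.004 0; 255 0 0 0.004 0; 255 0 0 0 0; 255 0 0 0 0"

```text
time_s: 12.43
tcp_pos: [0.5742, -0.08, 0.0215]
tool_rot: [-3.139, -0.124, 0.0]
wrist_force: [-0.4, 0.2, -0.4]
finger_gap: 0.0257
grip_force: 15.0
```

Call:
drive_tool:
  commands: "200 0 0 0 0; 130 0 0 0 0; 125 0 0 0 0; 125 0 0 0 0; 125 0 0 0 0; 125 0 0 -0.02 0; 125 0 0 -0.04 0; 125 -0.03 0 -0.04 0; 125 -0.03 0 -0.035 0; 125 0 0 0 0; 125 0 0 0 0"

```text
time_s: 13.35
tcp_pos: [0.5222, -0.0843, 0.1484]
tool_rot: [3.138, 0.123, 0.005]
wrist_force: [0.3, -0.8, -0.8]
finger_gap: 0.0449
grip_force: 0.0
```

```bash
python3 w.py seated && python3 boxm.py seated
python3 - <<'E'
from h import *
T=np.load('pics/seated.npy');print(proj('wrist',[.5726,-.0795,.030],T))
E
python3 key.py seated 225 340 90 200 125 .030
```

```text
13.4 [ 0.5222 -0.0843  0.1484] [0.9969 0.0783]
L 16 of 16 slope deg -0.02163954570182171 at -0.07578399267871422
R 16 of 16 slope deg -0.11777882113891842 at -0.1720243680847251
T 16 of 19 slope deg -0.6255639619302698 at 0.6397738057499093
B 19 of 19 slope deg -0.19710639036711725 at 0.5230271393808735
len 0.11674666636903575 wid 0.09624037540601088 ctr world [ 0.5893 -0.078 ] toolyaw 4.492417808993265
ctr in tool dx 0.06744991049022231 dy -0.0010537449075241345
(np.float64(279.1515109109596), np.float64(139.5454507295778))
size [0.0255 0.046 ] ctr [ 0.5705 -0.08    0.03  ] tool [ 0.0481 -0.0007  0.1185] yaw 4.422989516900567 toolyaw 4.492417808993265
```

The key reads 46 x 25.5 mm at the seated height, 2.3 mm off along the channel and square, so it is inside the pocket. Now the lid.

```bash
cat > lidm.py <<'E'
from h import *
import sys
np.set_printoptions(precision=4,suppress=True)
n,zl=sys.argv[1],float(sys.argv[2]);im=cv2.imread(f'pics/{n}_raw.png');T=np.load(f'pics/{n}.npy')
h=cv2.cvtColor(im,cv2.COLOR_BGR2HSV);m=cv2.inRange(h,(75,50,15),(108,255,230))
c=np.array([float(sys.argv[3]),float(sys.argv[4])]);u,v=map(int,proj('wrist',[*c,zl],T))
z=np.zeros_like(m);s=np.s_[max(0,v-110):v+110,max(0,u-120):u+120];z[s]=m[s]
z=cv2.morphologyEx(z,cv2.MORPH_OPEN,np.ones((3,3)))
cs,_=cv2.findContours(z,cv2.RETR_EXTERNAL,cv2.CHAIN_APPROX_NONE);k=max(cs,key=lambda q:cv2.contourArea(cv2.convexHull(q)))
def rect(k,zz):
    P=np.array([onz('wrist',*q[0],zz,T)[:2]*1000 for q in cv2.convexHull(k)],np.float32)
    r=cv2.minAreaRect(P);b=cv2.boxPoints(r);d=b[1:3]-b[:2];L=np.linalg.norm(d,axis=1);e=d[np.argmax(L)]
    print('size',L,'ctr',np.array(r[0])/1000,'long axis',np.degrees(np.arctan2(e[1],e[0]))%180,'tool',T[:3,:3].T@(np.array([*np.array(r[0])/1000,zz])-T[:3,3]))
rect(k,zl)
full=cv2.drawContours(np.zeros_like(m),[cv2.convexHull(k)],-1,255,-1)
full=cv2.erode(full,np.ones((9,9)))
bgr=im.astype(int)
f=((bgr[...,2]-bgr[...,0]>8)&(bgr.max(2)>90)&(full>0)).astype(np.uint8)*255
f=cv2.morphologyEx(f,cv2.MORPH_OPEN,np.ones((3,3)))
cs,_=cv2.findContours(f,cv2.RETR_EXTERNAL,cv2.CHAIN_APPROX_NONE)
if cs:
    k=max(cs,key=cv2.contourArea);print('fin',cv2.boundingRect(k));rect(k,zl+.022)
E
python3 lidm.py lid1 .019 .52 -.352
python3 - <<'E'
from h import *
T=np.load('pics/lid1.npy')
P=np.array([onz('wrist',u*.7,v*.7,.019,T)[:2] for u,v in [(310,228),(421,163),(495,293),(388,356)]]);print(P.round(4).tolist(),P.mean(0))
E
```

```text
size [105.4178 126.2145] ctr [ 0.5278 -0.348 ] long axis 38.997936 tool [-0.0057  0.0025  0.2187]
fin (260, 156, 45, 55)
size [24.9127 58.6374] ctr [ 0.5306 -0.3472] long axis 38.806744 tool [-0.0028  0.0021  0.1967]
[[0.544, -0.2702], [0.6067, -0.3505], [0.5118, -0.4268], [0.4441, -0.3468]] [ 0.52665151 -0.34857693]
```

Call:
drive_tool:
  commands: "125 0 0 0 -6.9; 125 0 0 0 -6.9; 125 0 0 0 -6.9; 125 0 0 0 -6.9; 125 0 0 0 -6.9; 125 -0.027 0.026 0 0; 125 -0.027 0.026 0 0; 125 -0.027 0.026 0 0; 125 -0.027 0.026 0 0; 125 -0.027 0.026 0 0; 125 -0.027 0.026 0 0; 125 -0.027 0.026 0 0"

```text
time_s: 14.4
tcp_pos: [0.4898, -0.3462, 0.1445]
tool_rot: [-2.958, -1.049, 0.002]
wrist_force: [0.3, -0.3, -0.6]
finger_gap: 0.0454
grip_force: 0.0
```

Call:
drive_tool:
  commands: "125 -0.027 0.026 0 0; 125 0 0 0 0; 125 0 0 0 0"

```text
time_s: 14.65
tcp_pos: [0.485, -0.383, 0.1441]
tool_rot: [-2.959, -1.045, 0.002]
wrist_force: [0.4, 0.6, 0.1]
finger_gap: 0.0451
grip_force: 0.0
```

```bash
python3 w.py lid2 && python3 lidm.py lid2 .019 .528 -.348
```

```text
14.7 [ 0.485  -0.383   0.1441] [0.7784 0.6278]
size [104.075  123.4619] ctr [ 0.5264 -0.3477] long axis 38.840717 tool [ 0.0544 -0.0011  0.1251]
fin (263, 98, 32, 74)
size [24.0294 56.4236] ctr [ 0.5271 -0.3471] long axis 38.76562 tool [ 0.0553 -0.0012  0.1031]
```

Call:
drive_tool:
  commands: "125 0.0274 -0.0012 0.01 0; 125 0.0274 0 0.03 0; 125 0 0 0.03 0; 125 0 0 0.03 0; 125 0 0 0.018 0; 125 0 0 0 0; 255 0 0 0 0; 255 0 0 0 0; 255 0 0 0 0; 255 0 0 0 0; 255 0 0 0 0; 255 0 0 0 0"
  force: 35

```text
time_s: 15.7
tcp_pos: [0.5275, -0.3465, 0.0295]
tool_rot: [2.96, 1.049, 0.001]
wrist_force: [-0.3, 1.3, 3.4]
finger_gap: 0.0119
grip_force: 35.0
```

Call:
drive_tool:
  commands: "255 0 0 -0.008 0; 255 0 0 -0.017 0; 255 0 0 -0.025 0; 255 0 0 -0.025 6; 255 0 0 -0.02 6; 255 0 0 -0.01 6; 255 0 0 0 6; 255 0 0 0 6; 255 0 0 0 4.4; 255 0 0 0 0; 255 0 0 0 0"
  force: 45

```text
time_s: 16.62
tcp_pos: [0.5271, -0.3462, 0.1339]
tool_rot: [-3.139, -0.131, 0.0]
wrist_force: [-0.1, -0.0, -1.3]
finger_gap: 0.0113
grip_force: 45.0
```

```bash
cat > go.py <<'E'
from h import *
import sys
T=tool();t=np.array(list(map(float,sys.argv[1:4])));print('d tool',(T[:3,:3].T@(t-T[:3,3])).round(4),'yaw',np.degrees(np.arctan2(T[1,0],T[0,0])).round(2))
E
python3 go.py .5907 -.0779 .13
```

```text
d tool [ 0.0856 -0.2621  0.0039] yaw 4.77
```

Call:
drive_tool:
  commands: "255 0.006 -0.018 0 0.3; 255 0.01 -0.0305 0 0; 255 0.01 -0.0305 0 0; 255 0.01 -0.0305 0 0; 255 0.01 -0.0305 0 0; 255 0.01 -0.0305 0 0; 255 0.01 -0.0305 0 0; 255 0.01 -0.0305 0 0; 255 0.0096 -0.0306 0 0; 255 0 0 0 0; 255 0 0 0 0; 255 0 0 0 0"

```text
time_s: 17.62
tcp_pos: [0.5926, -0.079, 0.1337]
tool_rot: [3.139, 0.121, -0.0]
wrist_force: [-0.5, -0.0, -0.7]
finger_gap: 0.0116
grip_force: 45.0
```

```bash
python3 go.py .5907 -.0779 .074 && python3 w.py lidheld
python3 - <<'E'
from h import *
np.set_printoptions(precision=4,suppress=True)
# far/side edges of the held lid in wrist view; plate top at TCP z -.0105
T=np.load('pics/lidheld.npy');im=cv2.imread('pics/lidheld_raw.png');h=cv2.cvtColor(im,cv2.COLOR_BGR2HSV)
m=cv2.inRange(h,(75,50,15),(108,255,230));z=T[2,3]-.0105
n,l,st,_=cv2.connectedComponentsWithStats(m);i=1+np.argmax(st[1:,4]);print(st[i])
ys,xs=np.where(l==i)
for c in range(200,361,20):
    r=ys[xs==c]
    if len(r): 
        p=T[:3,:3].T@(onz('wrist',c,r.min(),z,T)-T[:3,3]);print('top edge',c,r.min(),p)
for r in range(st[i][1]+15,st[i][1]+130,20):
    q=xs[ys==r]
    if len(q):
        a,b=[(T[:3,:3].T@(onz('wrist',k,r,z,T)-T[:3,3]))[:2] for k in(q.min(),q.max())];print('row',r,a,b,'mid',(a[1]+b[1])/2)
E
```

```text
d tool [-0.0018 -0.0012  0.0597] yaw 4.41
17.6667 [ 0.5926 -0.079   0.1337] [0.997  0.0769]
[  193   128   192   131 16666]
top edge 200 158 [ 0.0493 -0.04    0.0105]
top edge 220 137 [ 0.0594 -0.0296  0.0105]
top edge 240 136 [ 0.0596 -0.0198  0.0105]
top edge 260 136 [ 0.0595 -0.0101  0.0105]
top edge 280 135 [ 0.0599 -0.0005  0.0105]
top edge 300 135 [0.06   0.0091 0.0105]
top edge 320 128 [0.0635 0.0187 0.0105]
top edge 340 129 [0.0632 0.0285 0.0105]
top edge 360 129 [0.0635 0.0385 0.0105]
row 143 [ 0.0566 -0.0357] [0.0571 0.0512] mid 0.00778349290593244
row 163 [ 0.0468 -0.0411] [0.0469 0.0512] mid 0.0050311965099719205
row 183 [ 0.0365 -0.0273] [0.0367 0.0508] mid 0.011741723546540827
row 203 [ 0.0262 -0.0288] [0.0261 0.0511] mid 0.011144379724105863
row 223 [ 0.0156 -0.0351] [0.0153 0.0509] mid 0.00790372463496724
row 243 [ 0.0043 -0.0413] [0.0039 0.0515] mid 0.005070983559197412
```

Call:
drive_tool:
  commands: "255 -0.003 -0.0006 0.01 -0.1; 255 0 0 0.02 0; 255 0 0 0.02 0; 255 0 0 0.01 0; 255 0 0 0 0; 255 0 0 0 0"

```text
time_s: 18.17
tcp_pos: [0.5898, -0.0789, 0.0739]
tool_rot: [3.139, 0.12, -0.0]
wrist_force: [-0.0, -0.3, -1.1]
finger_gap: 0.0117
grip_force: 45.0
```

Call:
drive_tool:
  commands: "255 0 0 0.002 0; 255 0 0 0.002 0; 255 0 0 0.002 0; 255 0 0 0 0; 255 0 0 0 0"

```text
time_s: 18.58
tcp_pos: [0.5903, -0.0783, 0.0684]
tool_rot: [3.138, 0.121, 0.003]
wrist_force: [1.2, -1.2, 3.2]
finger_gap: 0.0115
grip_force: 45.0
```

Call:
drive_tool:
  commands: "255 0 0 0.0015 0; 255 0 0 0.0015 0; 255 0 0 0.0015 0; 255 0 0 0.0015 0; 255 0 0 0 0; 255 0 0 0 0"
  force: 60

```text
time_s: 19.08
tcp_pos: [0.591, -0.0783, 0.0627]
tool_rot: [3.138, 0.121, 0.006]
wrist_force: [4.8, -0.2, 5.2]
finger_gap: 0.0114
grip_force: 60.0
```

Call:
drive_tool:
  commands: "255 -0.0005 0 0.0015 0; 255 0 0 0.001 0; 255 0 0 0 0; 255 0 0 0 0"

```text
time_s: 19.42
tcp_pos: [0.5911, -0.0783, 0.0626]
tool_rot: [3.137, 0.122, 0.01]
wrist_force: [0.1, 3.1, 23.4]
finger_gap: 0.0113
grip_force: 60.0
```

Call:
drive_tool:
  commands: "255 0 0 -0.002 0; 180 0 0 0 0; 125 0 0 0 0; 125 0 0 0 0; 125 0 0 0 0; 125 0 0 -0.03 0; 125 -0.03 0 -0.04 0; 125 -0.03 0 -0.02 0; 125 0 0 0 0; 125 0 0 0 0"

```text
time_s: 20.25
tcp_pos: [0.5339, -0.0825, 0.1453]
tool_rot: [3.139, 0.12, 0.002]
wrist_force: [-0.6, 0.2, -0.8]
finger_gap: 0.0448
grip_force: 0.0
```

```bash
python3 w.py lidon
cat > edges.py <<'E'
from h import *
import sys
np.set_printoptions(precision=4,suppress=True)
n=sys.argv[1];T=np.load(f'pics/{n}.npy');im=cv2.imread(f'pics/{n}_raw.png').astype(int)
u,v=map(int,proj('wrist',[.5895,-.078,.052],T))
m=((im[...,2]-im[...,0])<50)&(im.max(2)<200)
def edge(l,s,d):
    i=s
    while 4<=i<len(l)-4:
        if not l[i:i+4*d:d].any(): return i-d/2
        i+=d
rx=T[:2,0];ry=np.array([-rx[1],rx[0]]);out={}
for k,ps in {'L':[(edge(m[r],u-30,-1),r) for r in range(v-40,v+41,8)],'R':[(edge(m[r],u+30,1),r) for r in range(v-40,v+41,8)],
          'T':[(c,edge(m[:,c],v-40,-1)) for c in range(u-45,u+46,8)],'B':[(c,edge(m[:,c],v+40,1)) for c in range(u-45,u+46,8)]}.items():
    P=np.array([onz('wrist',*p,.052,T)[:2] for p in ps if None not in p])
    if len(P)<3: print(k,'few');continue
    q=P@ry if k in 'LR' else P@rx; out[k]=np.median(q); print(k,len(q),(q-out[k]).round(4))
print(out,'wid',out['L']-out['R'],'len',out['T']-out['B'],'ctr',(out['T']+out['B'])/2*rx+(out['L']+out['R'])/2*ry)
E
python3 edges.py lidon
```

```text
20.3 [ 0.5339 -0.0825  0.1453] [0.9971 0.0765]
L 11 [ 0.0002  0.0003 -0.0004 -0.0003 -0.0002  0.      0.0002  0.0004 -0.0002
  0.0001 -0.0004]
R 11 [ 0.0003  0.0002  0.0002  0.0001 -0.0001 -0.0002 -0.0004  0.0002  0.
 -0.0002 -0.0005]
T 12 [-0.0002  0.0004  0.0002  0.     -0.0001 -0.0001 -0.0001 -0.0001 -0.
  0.0001  0.0003  0.0005]
B 12 [ 0.      0.      0.      0.      0.      0.     -0.     -0.     -0.
 -0.     -0.0001 -0.0001]
{'L': np.float64(-0.07039844150552708), 'R': np.float64(-0.1750111422512447), 'T': np.float64(0.6438644536363458), 'B': np.float64(0.5199064160136707)} wid 0.10461270074571762 len 0.1239580376226751 ctr [ 0.5896 -0.0778]
```

The lid reads 104.6 x 124 mm at home height, centred and parallel. Now a touch check on each fin end with the fingers shut.

Call:
drive_tool:
  commands: "255 0.036 0 0 0; 255 0.0368 0 0.02 0; 255 0 0 0.02 0; 255 0 0 0.02 0; 255 0 0 0.005 0; 255 0 0 0 0; 255 0 0 0.003 0; 255 0 0 0.003 0; 255 0 0 0.0015 0; 255 0 0 0 0; 255 0 0 0 0"
  force: 20

```text
time_s: 21.22
tcp_pos: [0.6074, -0.0769, 0.0744]
tool_rot: [3.138, 0.121, 0.005]
wrist_force: [-1.5, 1.1, 9.4]
finger_gap: 0.0006
grip_force: 4.8
```

Call:
drive_tool:
  commands: "255 0 0 0.001 0; 255 0 0 0 0; 255 0 0 -0.01 0; 255 -0.017 0 0 0; 255 -0.017 0 0 0; 255 0 0 0.007 0; 255 0 0 0.002 0; 255 0 0 0.0015 0; 255 0 0 0.0005 0; 255 0 0 0 0; 255 0 0 0 0"

```text
time_s: 22.13
tcp_pos: [0.5722, -0.0795, 0.0742]
tool_rot: [3.138, 0.122, -0.001]
wrist_force: [-20.8, 2.2, 40.1]
finger_gap: 0.0002
grip_force: 20.3
```

Both ends stop at 74 mm, so the lid is level at home height. Back off and check.

Call:
drive_tool:
  commands: "255 0 0 -0.01 0; 255 0 0 -0.03 0; 125 -0.02 0 -0.03 0; 125 -0.02 0 0 0; 125 0 0 0 0; 125 0 0 0 0"

```text
time_s: 22.63
tcp_pos: [0.5334, -0.0826, 0.1404]
tool_rot: [3.139, 0.12, 0.001]
wrist_force: [0.1, 0.1, 0.4]
finger_gap: 0.0248
grip_force: 0.0
```

```bash
python3 w.py fin && python3 edges.py fin | tail -1
python3 - <<'E'
from cell import sign_off
print(sign_off())
E
```

```text
22.6833 [ 0.5334 -0.0826  0.1404] [0.9971 0.0766]
{'L': np.float64(-0.07045309276025839), 'R': np.float64(-0.175106708000372), 'T': np.float64(0.6442310658909824), 'B': np.float64(0.5193196868701928)} wid 0.10465361524011361 len 0.12491137902078964 ctr [ 0.5895 -0.0778]
the job is handed in; nothing more can be done
None
```

The key measured flat and square in its pocket (about 2 mm off along the channel), the lid is home and level on the rim, and the job was handed in at about 23 s with the verdict not shown.

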